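Try the brake levers of the bauble trolley

TASK

Try the two hand-brake levers on the trolley's push bar, first the one on the robot's left and then the one on its right: with the outside of the fingers press the lever in towards the bar until it comes firmly up against its stop, short of the bar, keep it there for two full seconds so that the gap can be seen, and let it spring all the way back out. Only press from the outer side with a firm but moderate push: grip nothing, put no finger on the bar or between lever and bar, and leave the jars and other things where they stand.

Things in the scene. Friction and masses are not known exactly. Their poses are not given: they have to be found in the camera images.
- trolley: Steel-tube rack trolley at the table's far edge, castors locked, cannot move. Origin: straight below the middle of its push bar, at z = 0; x axis away from the robot along the trolley, y along the bar to the robot's left, z up. Plywood deck, top at z = 0, from 85 to 700 mm beyond the bar, 470 mm wide; rack of green baubles (160 mm tall) on it from 320 mm on
- bar_mid (a point): middle of the push bar, on its axis, 200 mm above z = 0; axes as the trolley's. The bar is a level tube 27 mm thick (ribbed rubber grips, 36 mm thick, 105 to 220 mm either side of the middle), straight to 220 mm either side, then bending down and away into the uprights at 250 mm
- brake_left (a joint): left brake lever (robot's left as it faces the bar, +y side): angle in rad, 0 = fully out, 0.32 = against its stop, growing as it is pressed in towards bar and robot (anticlockwise from above). A spring drives it out: about 2 N at the press point at first, 7 N at the stop, where about 12 mm stays free to the rubber grip there; it returns by itself when let go
- press_left (a point): press point, moves with the left lever: on the blade's outer face (away from bar and robot), at half height, 80 mm outboard (+y of the trolley) of the hinge pin; at rest 64 mm beyond the bar's axis, at z = 200 mm. Blade: dark steel strip 18 mm high, 8 mm thick, straight 25 mm either side of this point, about parallel to the bar; free for 100 mm below and 70 mm beyond
- pivot_left (a point): hinge pin (vertical axis) of the left lever, 34 mm beyond the bar's axis, at bar height; the lever's aluminium clamp sits on the bar here
- lever_left: the left lever itself, turning with it; origin at its hinge pin; at rest its axes are the trolley's
- brake_right (a joint): right brake lever (robot's right as it faces the bar, -y side): angle in rad, 0 = fully out, 0.32 = against its stop, growing as it is pressed in towards bar and robot (clockwise from above). A spring drives it out: about 2 N at the press point at first, 7 N at the stop, where about 12 mm stays free to the rubber grip there; it returns by itself when let go
- press_right (a point): press point, moves with the right lever: on the blade's outer face (away from bar and robot), at half height, 80 mm outboard (-y of the trolley) of the hinge pin; at rest 64 mm beyond the bar's axis, at z = 200 mm. Blade: dark steel strip 18 mm high, 8 mm thick, straight 25 mm either side of this point, about parallel to the bar; free for 100 mm below and 70 mm beyond
- pivot_right (a point): hinge pin (vertical axis) of the right lever, 34 mm beyond the bar's axis, at bar height; the lever's aluminium clamp sits on the bar here
- lever_right: the right lever itself, turning with it; origin at its hinge pin; at rest its axes are the trolley's
- varnish_bottle: white plastic bottle, 54 mm across, 165 mm tall, standing on the trolley deck between the two levers, beyond the bar; bystander; origin at the centre of its underside
- brush_pot: white pot, 72 mm across, 90 mm tall, with upright brushes to 200 mm; on the trolley deck; bystander; origin at the centre of its underside
- jar_a: glass paint jar, 60 mm across, 75 mm tall, on the trolley deck; bystander; origin at the centre of its underside
- jar_b: glass paint jar, 60 mm across, 75 mm tall, on the trolley deck; bystander; origin at the centre of its underside
- jar_c: glass paint jar, 66 mm across, 85 mm tall, on the table; bystander; origin at the centre of its underside
- tape_roll: roll of tape lying flat on the table, 100 mm across, 25 mm high; bystander; origin at the centre of its underside
- gem_dish: white dish, 110 mm across, 30 mm high, on the table; bystander; origin at the centre of its underside

How it is judged:
By the outcome, as a careful person would: the job done as asked, in the order asked, and still so for the second after the job is handed in, with the robot touching nothing.
It also fails if it takes over 67 s, if anything falls off the work surface, if the arm or the gripper's body presses on something with over 40 N, if the wrist force passes 120 N, or if a joint passes its speed limit or range.

ROBOT

A 6-joint arm with a two-finger parallel gripper is mounted at the origin on the work surface. World frame = base frame: x ahead of the robot, y to its left, z up, the work surface at z = 0. Lengths are in mm, angles in degrees, forces in N, time in s.
With the tool pointing down it reaches from about 350 to 850 mm from the base axis. Payload 8.1 kg.
Tool frame: the origin (TCP) lies between the finger pads; the fingertips stand 8 mm ahead of it and the grasp point (between the pads) lies 11 mm behind it (r.tip_extent is the distance from the TCP to the fingertips, in mm); z points along the fingers, y is the direction in which the jaws open and shut (so a half turn about z gives the same grasp; the last joint's range is limited). The gripper opens to 85 mm and grips with 20 to 120 N. Pads are 22 mm wide; open, the fingers measure 114 mm over their backs; the gripper's body (76 mm by 85 mm) begins 54 mm behind the grasp point. The pads swing forward as they close: fully open they stand 13 mm farther back than shut.
Start: joints at [-80.638, 7.471, 85.268, -0, 87.261, -4.893], TCP at [147.765, -581.525, 239.292] pointing down, gripper open.
Joint ranges: [-169.43, 169.43], [-51.17, 129.36], [1.28, 143.12], [-76.62, 256.62], [0, 156.53], [-152.29, 152.29]. Speed limits (degrees/s): [136.94, 136.94, 159.86, 180, 180, 180].

INTERFACE

Orientations are given as [roll, pitch, yaw] about the fixed x, y, z axes, in that order (R = Rz(yaw) Ry(pitch) Rx(roll)).
In Python, from bench import sensors, viewer, hand_in, r gives the robot as it stands. The module is installed in compiled form; this text tells all that it offers.
- The arm moves only by the tool move_arm, never from a script. Its argument "rows" is a list that holds one entry, the list of rows, each a list of 6 numbers: the shift along the tool's x, y, z in m, then the turn, a rotation vector about the tool's x, y, z in degrees. In form: [[[tx, ty, tz, rx, ry, rz], ...]]. A call has 1 to 20 rows; each row is the pose to reach, as a shift and turn from the pose commanded when the call began, along the tool's axes at that moment; what a row does not reach only later rows make up. A row lasts 1/10 s, in which the tool goes at most 50 mm and 8.59 degrees, less where a joint would pass 70% of its speed; a pose out of reach is approached as far as the arm can. A call with a gripper value outside its range is refused whole. "grip" is the opening, from 0 (shut) to 1 (fully open), set as the call begins (left out, the last holds). The fingers move at their own pace and stop on an object; "newtons" is the grip in N (left out, the last holds). Time passes only in rows, so rows that repeat a pose let the fingers close. It gives the time, the measured TCP pose, the force and the opening at its end, in the units of the state.
- sensors.sense(): the state, without advancing time (a new reading comes with each control period).
- viewer.snapshot(name): name is "scene" or "top"; returns a dict with "color" (400x640x3 uint8, red, green, blue), "camera_matrix" (3x3 intrinsics, pixels), "k1" (the pictures are not rectified: a ray, as slopes to the right and down, at radius r is drawn at 1 + k1 r^2 times it, then the intrinsics apply), "R" (3x3) and "t" (3): a world point X has camera coordinates R X + t. Camera axes: x right, y down, z forward; pixel columns grow to the right and rows downward; lengths in mm; the calibration is good to about 2 mm. A picture is of the moment at which its call begins. There is no depth.
- hand_in(): hands the job in, once; it reports no verdict.
The state is a dict: "time": time; "joint_pos": joint angles; "qd": joint speeds; "joint_efforts": joint torques, N m; "tool_pos": TCP position; "tcp_rot": TCP orientation; "ft_force": force on the tool from outside, world axes, zero at the start; "wrist_torque": the same for the moment, N m; "finger_gap": finger opening in mm.
Only numpy, scipy, OpenCV 4.12 (cv2) and the standard library are available. Lean on these libraries where they do the work, as an engineer would, in place of code of your own. Each camera call takes 0.05 s, during which the arm holds its last target.

## Working session

There is one attempt and no reset: what is moved stays moved. The work goes in short steps, Python scripts to look and compute and a tool call to move; the robot and the scene stay as the last step left them, time stands still between calls to the robot, and variables do not carry over. Pictures are saved under pics/ and viewed, and the job is handed in when it is done.

Besides the shell and the picture viewer there is one more tool, called after "Emit:" as name(argument=value, ...) on one line, values as JSON. move_arm: Moves the arm, as the interface text tells. Its arguments: {"type":"object","properties":{"rows":{"type":"array","items":{"type":"array","items":{"type":"array","items":{"type":"number"}}}},"grip":{"type":"number"},"newtons":{"type":"number"}},"required":["rows"]}

```bash
ls; mkdir -p pics; python3 - <<'E'
from bench import sensors, viewer, r
import cv2, numpy as np, pickle
s=sensors.sense(); print(s)
for n in ("scene","top"):
    d=viewer.snapshot(n); cv2.imwrite(f"pics/{n}0.png",d["color"][:,:,::-1]); pickle.dump(d,open(f"{n}.pkl","wb"))
    print(n,d["camera_matrix"],d["k1"],d["R"],d["t"])
E
```

```text
pics
{'time': 0.0, 'joint_pos': array([-8.06387613e+01,  7.51345694e+00,  8.53311697e+01, -7.43250370e-04,
        8.72625500e+01, -4.89340901e+00]), 'qd': array([ 0.03132443, -0.00973618,  0.07125841,  0.0598705 ,  0.02769337,
        0.09759604]), 'joint_efforts': array([ 1.42354472e-05, -5.69408727e+01, -5.00547695e+01, -2.25500463e-05,
        1.50930835e-02,  1.88823907e-05]), 'tool_pos': array([ 147.66246594, -580.97539299,  238.24352867]), 'tcp_rot': array([-1.79893151e+02, -8.40278153e-03,  1.42546760e+01]), 'ft_force': array([-0.48769742,  0.33324034, -0.01271941]), 'wrist_torque': array([-0.02478727, -0.07361356, -0.01245586]), 'finger_gap': 85.20001817952677}
scene [[494.01578167   0.         313.45969319]
 [  0.         494.01578167 209.68205451]
 [  0.           0.           1.        ]] 0.004258813170113854 [[ 0.34854876  0.93726989 -0.00623869]
 [ 0.60332098 -0.22944486 -0.76377932]
 [-0.7172988   0.2624504  -0.64544731]] [-239.41279127 -239.32307542 1794.19924453]
top [[368.20811619   0.         319.62902858]
 [  0.         368.20811619 193.1530352 ]
 [  0.           0.           1.        ]] -0.04222415098063294 [[-0.00694204 -0.99965305 -0.02540823]
 [-0.98603472  0.01107106 -0.1661715 ]
 [ 0.16639514  0.02389982 -0.98576947]] [ 48.19407469 588.69813976 946.37319504]
```

View pics/scene0.png

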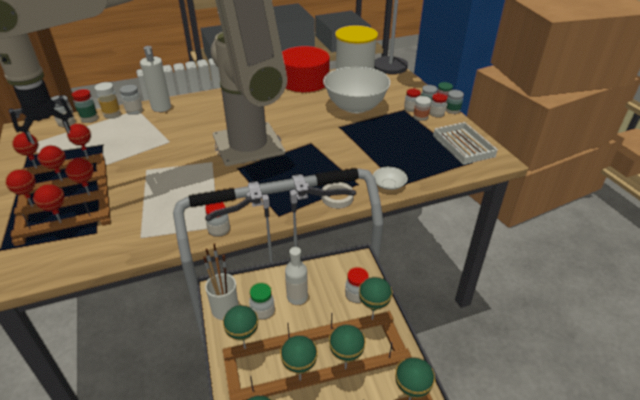

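View pics/top0.png

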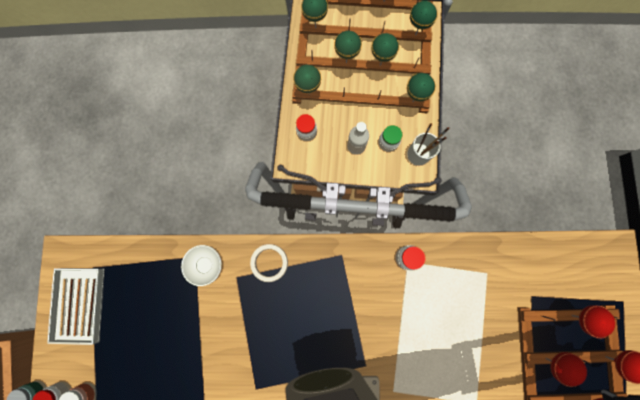

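The scene picture shows the trolley from its far side, with the bar at about (185–375, 170–215). In the top picture the bar runs from about (262, 200) to (455, 213), with the clamps at (331, 195) and (384, 200). The levers lie on the bar's far side, between the clamps and the ends. I'll enlarge both.

```bash
python3 - <<'E'
import cv2
a=cv2.imread("pics/top0.png"); cv2.imwrite("pics/top0z.png",cv2.resize(a[110:240,235:485],None,fx=3.2,fy=3.2,interpolation=cv2.INTER_CUBIC))
a=cv2.imread("pics/scene0.png"); cv2.imwrite("pics/scene0z.png",cv2.resize(a[150:310,165:395],None,fx=3.4,fy=3.4,interpolation=cv2.INTER_CUBIC))
E
```

```text
(no output)
```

View pics/top0z.png

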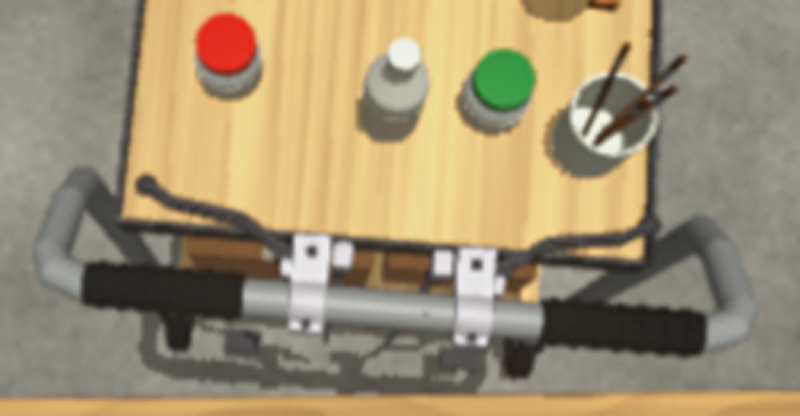

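View pics/scene0z.png

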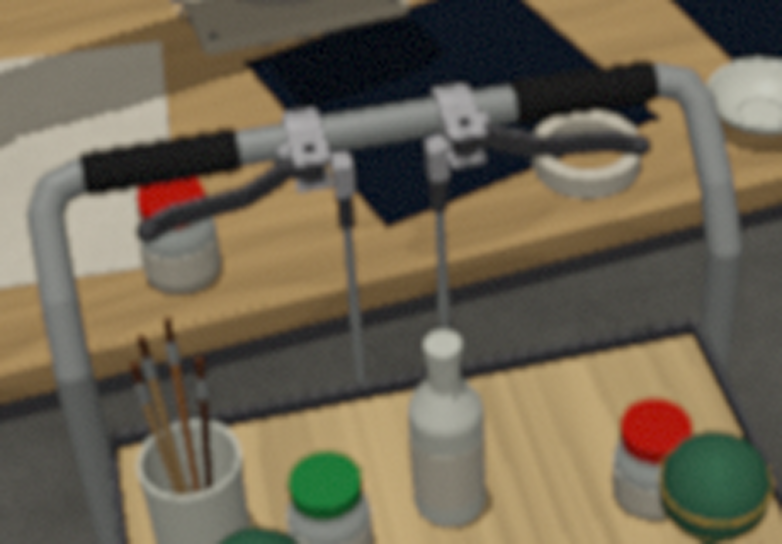

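```bash
cat > h.py <<'E'
import pickle, numpy as np, cv2
D={n:pickle.load(open(f"{n}.pkl","rb")) for n in("scene","top")}
def ray(n,u,v):
    d=D[n];K=d["camera_matrix"];x=np.array([(u-K[0,2])/K[0,0],(v-K[1,2])/K[1,1]])
    s=x.copy()
    for _ in range(20): s=x/(1+d["k1"]*(s@s))
    w=d["R"].T@np.array([s[0],s[1],1]); return -d["R"].T@d["t"], w/np.linalg.norm(w)
def proj(n,X):
    d=D[n];c=d["R"]@np.asarray(X,float)+d["t"];s=c[:2]/c[2];s=s*(1+d["k1"]*(s@s))
    return d["camera_matrix"][:2,:2]@s+d["camera_matrix"][:2,2]
def tri(a,b):
    (o1,w1),(o2,w2)=ray("scene",*a),ray("top",*b)
    A=np.stack([w1,-w2],1);l=np.linalg.lstsq(A,o2-o1,rcond=None)[0]
    p,q=o1+l[0]*w1,o2+l[1]*w2
    return (p+q)/2,np.linalg.norm(p-q)
def plane(n,uv,z):
    o,w=ray(n,*uv);return o+w*(z-o[2])/w[2]
zt=lambda x,y:(235+(x+.5)/3.2-.5,110+(y+.5)/3.2-.5)
zs=lambda x,y:(165+(x+.5)/3.4-.5,150+(y+.5)/3.4-.5)
E
python3 - <<'E'
from h import *
np.set_printoptions(precision=1,suppress=True)
P={"pinL":((463,122),(311,252)),"pinR":((309,148),(477,264)),"gLin":((517,103),(243,298)),"gLout":((655,83),(82,285)),
"gRin":((237,148),(543,323)),"gRout":((84,172),(704,333)),"tipL":((641,145),(147,185)),"tipR":((150,230),(650,226))}
R={}
for k,(a,b) in P.items():
    X,e=tri(zs(*a),zt(*b)); R[k]=X; print(k,X,round(e,1), "top@200",plane("top",zt(*b),200),"sc@200",plane("scene",zs(*a),200))
for a,b in(("gLin","gLout"),("gRin","gRout"),("gLin","gRin"),("pinL","pinR"),("gLout","gRout")):
    d=R[a]-R[b];print(a,b,np.linalg.norm(d),(R[a]+R[b])/2,np.degrees(np.arctan2(d[1],d[0])))
E
```

```text
pinL [571.6  10.8 214.9] 1.0 top@200 [574.5  11.1 200. ] sc@200 [553.   16.4 200. ]
pinR [ 561.8 -105.1  215.5] 0.2 top@200 [ 564.4 -107.3  200. ] sc@200 [ 542.2 -101.2  200. ]
gLin [542.5  62.  198.3] 3.9 top@200 [541.7  60.  200. ] sc@200 [545.1  63.1 200. ]
gLout [553.  176.3 195. ] 0.8 top@200 [552.3 175.7 200. ] sc@200 [559.1 172.8 200. ]
gRin [ 521.8 -151.9  199.3] 1.5 top@200 [ 521.5 -152.5  200. ] sc@200 [ 523.1 -151.3  200. ]
gRout [ 513.2 -264.   202.3] 2.5 top@200 [ 513.2 -266.1  200. ] sc@200 [ 511.  -262.7  200. ]
tipL [625.8 130.5 199.3] 1.5 top@200 [625.4 129.7 200. ] sc@200 [626.7 130.9 200. ]
tipR [ 591.1 -231.3  199.4] 2.5 top@200 [ 590.7 -232.4  200. ] sc@200 [ 592.4 -230.2  200. ]
gLin gLout 114.82390917109863 [547.8 119.1 196.6] -95.21128011368107
gRin gRout 112.47361841716881 [ 517.5 -207.9  200.8] 85.59594279342916
gLin gRin 214.87855272100853 [532.2 -45.  198.8] 84.46448783875678
pinL pinR 116.2758533118729 [566.7 -47.2 215.2] 85.12717942947522
gLout gRout 442.1334480461868 [533.1 -43.9 198.7] 84.83641870099444
```

```bash
python3 - <<'E'
from h import *
np.set_printoptions(precision=1,suppress=True)
M=np.array([532.8,-44.6]);t=np.radians(-5.15);a=np.array([np.cos(t),np.sin(t)]);b=np.array([-a[1],a[0]])
def loc(X): d=X[:2]-M; return np.array([d@a,d@b])
for k,uv,z in(("jarRed",(227,43),75),("bottle cap",(403,54),165),("jarGreen",(503,79),75),("pot rim",(613,114),90),("brush1",(627,45),195),("brush2",(685,60),195),("brush3",(672,92),195)):
    X=plane("top",zt(*uv),z);print(k,X,loc(X))
# scene brushes
for k,uv in(("b1",(143,343)),("b2",(169,322)),("b3",(137,365)),("b4",(201,362))):
    X=plane("scene",zs(*uv),195);print(k,X,loc(X))
# predicted press points and blade overlay
W=lambda x,y,z:np.array([*(M+x*a+y*b),z])
T=cv2.imread("pics/top0.png");S=cv2.imread("pics/scene0.png")
f=4
T=cv2.resize(T[110:240,250:450],None,fx=f,fy=f,interpolation=cv2.INTER_CUBIC);S=cv2.resize(S[150:270,180:380],None,fx=f,fy=f,interpolation=cv2.INTER_CUBIC)
for s in(1,-1):
  for p in((64,138*s,200),(64,113*s,200),(64,163*s,200),(34,58*s,215),(0,105*s,200),(0,220*s,200)):
    u=proj("top",W(*p));cv2.circle(T,tuple(np.int32((u-[250,110]+.5)*f-.5)),2,(0,0,255),-1)
    u=proj("scene",W(*p));cv2.circle(S,tuple(np.int32((u-[180,150]+.5)*f-.5)),2,(0,0,255),-1)
  print(W(64,138*s,200))
cv2.imwrite("pics/ovt.png",T);cv2.imwrite("pics/ovs.png",S)
# move 1 numbers: start tool frame
c=np.array([147.765,-581.525,239.292]);y=np.radians(14.255)
x_=np.array([np.cos(y),np.sin(y),0]);y_=np.array([np.sin(y),-np.cos(y),0]);z_=np.array([0,0,-1])
g=W(110,143,320);d=g-c;print("goal",g,"tool shift",d@x_,d@y_,d@z_,"yaw turn",-(84.85-14.255))
E
```

```text
jarRed [779.3  79.2  75. ] [234.4 145.5]
bottle cap [734.8 -61.9 165. ] [202.8   0.9]
jarGreen [ 743.9 -154.1   75. ] [220.1 -90.1]
pot rim [ 707.6 -241.    90. ] [ 191.7 -179.9]
brush1 [ 728.9 -225.5  195. ] [ 211.6 -162.6]
brush2 [ 716.8 -267.8  195. ] [ 203.3 -205.8]
brush3 [ 692.2 -256.5  195. ] [ 177.8 -196.7]
b1 [ 697.  -256.3  195. ] [ 182.5 -196.1]
b2 [ 683.5 -236.3  195. ] [ 167.3 -177.4]
b3 [ 715.6 -263.8  195. ] [ 201.7 -201.9]
b4 [ 727.6 -224.5  195. ] [ 210.1 -161.7]
[608.9  87.1 200. ]
[ 584.2 -187.8  200. ]
goal [655.2  87.9 320. ] tool shift 656.6529369018645 -523.9124868082048 -80.708 yaw turn -70.595
```

View pics/ovt.png

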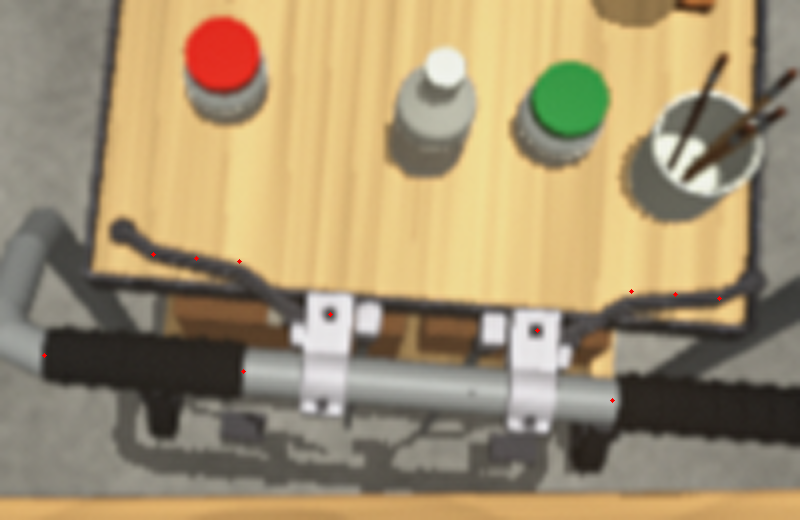

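View pics/ovs.png

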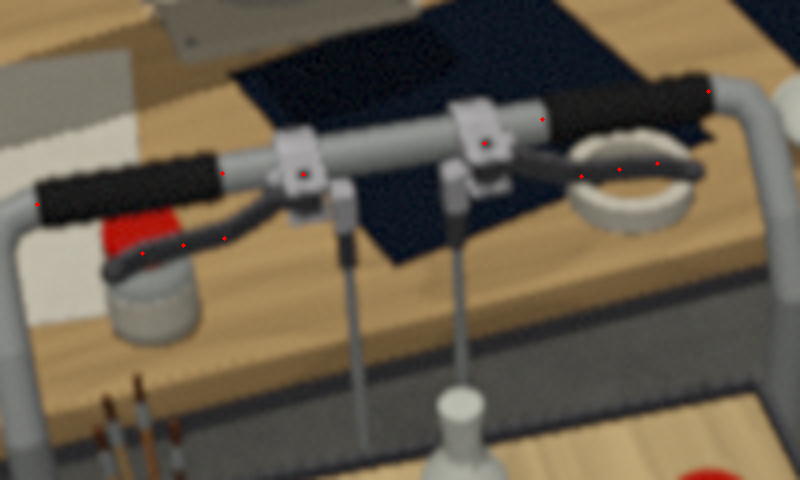

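The predicted pins, grip ends and blade points fall on the right parts in both views. The bar middle is at about (532.8, -44.6, 199) with the trolley yawed -5.15°, and the measured grip spacing (442 mm) matches the 440 mm given. Next I close the fingers, rise and travel towards the far side of the left lever.

Emit:
move_arm(rows=[[[0,0,-0.03,0,0,0],[0,0,-0.06,0,0,0],[0,0,-0.081,0,0,0],[0.013,-0.01,-0.081,0,0,-1.4],[0.033,-0.026,-0.081,0,0,-3.5],[0.059,-0.047,-0.081,0,0,-6.4],[0.085,-0.068,-0.081,0,0,-9.2],[0.112,-0.089,-0.081,0,0,-12],[0.138,-0.11,-0.081,0,0,-14.8],[0.164,-0.131,-0.081,0,0,-17.6],[0.197,-0.157,-0.081,0,0,-21.2],[0.23,-0.183,-0.081,0,0,-24.7],[0.263,-0.21,-0.081,0,0,-28.2],[0.289,-0.231,-0.081,0,0,-31],[0.315,-0.252,-0.081,0,0,-34],[0.342,-0.272,-0.081,0,0,-36.7],[0.368,-0.293,-0.081,0,0,-39.5],[0.388,-0.309,-0.081,0,0,-41.6],[0.401,-0.32,-0.081,0,0,-43],[0.401,-0.32,-0.081,0,0,-43]]], grip=0, newtons=20)

```text
time: 2.1
tool_pos: [457.9, -170.1, 318.7]
tcp_rot: [-179.9, -0.0, 57.5]
ft_force: [0.2, 0.4, 0.8]
finger_gap: 0.3
```

```bash
cat >> h.py <<'E'
M=np.array([532.8,-44.6]);_t=np.radians(-5.15);a=np.array([np.cos(_t),np.sin(_t)]);b=np.array([-a[1],a[0]])
W=lambda x,y,z:np.array([*(M+x*a+y*b),z])
def loc(X): d=np.asarray(X)[:2]-M; return np.array([d@a,d@b])
def ax(deg):
    y=np.radians(deg);return np.array([[np.cos(y),np.sin(y),0],[np.sin(y),-np.cos(y),0],[0,0,-1]])
E
python3 - <<'E'
from h import *
c=np.array([147.765,-581.525,239.292])+ax(14.255).T@np.array([401,-320,-81]);print(c)
print(ax(57.255)@(W(100,142,320)-c), W(100,142,320))
E
```

```text
[ 457.62185996 -172.63659672  320.292     ]
[3.20522272e+02 1.68235103e+01 2.92000000e-01] [645.14272425  87.85041453 320.        ]
```

Emit:
move_arm(rows=[[[0.015,0.001,0,0,0,-1.3],[0.045,0.0025,0,0,0,-4],[0.08,0.0042,0,0,0,-7],[0.12,0.0063,0,0,0,-10.3],[0.16,0.0084,0,0,0,-13.8],[0.2,0.0105,0,0,0,-17.2],[0.24,0.0126,0,0,0,-20.7],[0.275,0.0144,0,0,0,-23.7],[0.3,0.0157,0,0,0,-25.8],[0.315,0.0165,0,0,0,-27.1],[0.3205,0.0168,0,0,0,-27.6],[0.3205,0.0168,0,0,0,-27.6],[0.3205,0.0168,0,0,0,-27.6],[0.3205,0.0168,0,0,0,-27.6]]])

```text
time: 3.5
tool_pos: [644.8, 86.8, 320.5]
tcp_rot: [180.0, 0.0, 84.8]
ft_force: [-0.4, -0.1, -0.0]
finger_gap: -0.3
```

```bash
python3 - <<'E'
from bench import sensors, viewer
from h import *
s=sensors.sense();print(s["time"],s["tool_pos"],s["tcp_rot"],s["ft_force"],loc(s["tool_pos"]))
ims=[]
for n,(x,y) in(("scene",(180,100)),("top",(230,80))):
    im=np.ascontiguousarray(viewer.snapshot(n)["color"][:,:,::-1]);ims.append(cv2.resize(im[y:y+160,x:x+220],None,fx=3.4,fy=3.4))
    cv2.imwrite(f"pics/m1{n}.png",ims[-1])
E
```

```text
3.5 [644.77888144  86.77672846 320.45651818] [1.79994656e+02 1.34332043e-02 8.47672523e+01] [-0.38649622 -0.09125867 -0.03891746] [ 99.73400377 140.89798849]
```

View pics/m1scene.png

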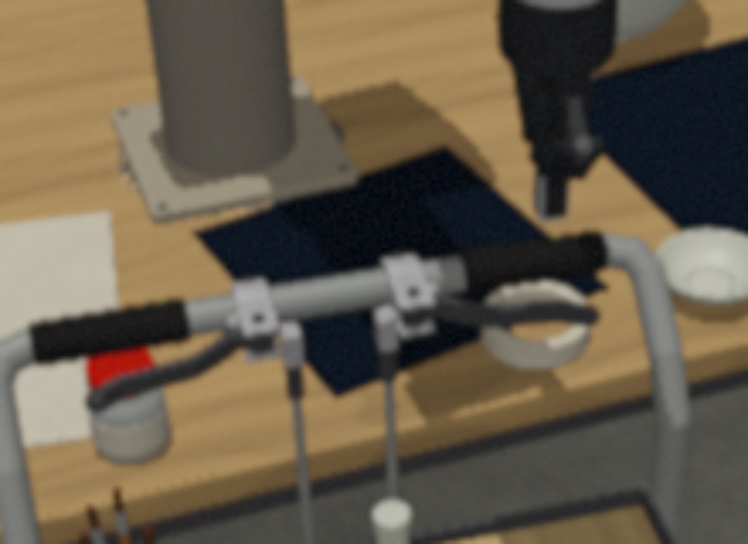

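View pics/m1top.png

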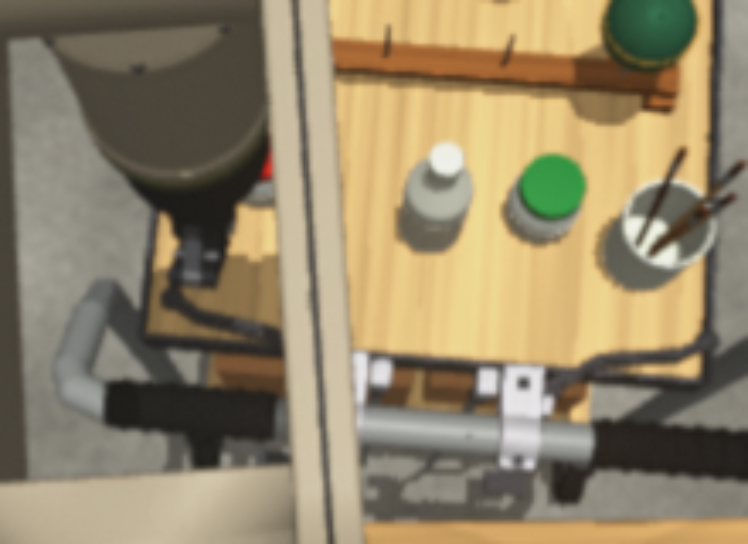

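The fingers are shut, with their tips near (550, 212) in the zoomed scene picture. They stand above and beyond the left lever with nothing in between. I'll check the tip position against calibration.

```bash
python3 - <<'E'
from h import *
for n,(x,y) in(("scene",(180,100)),("top",(230,80))):
    print(n,(proj(n,[644.8,86.8,312.5])-[x,y])*3.4)
E
```

```text
scene [548.09379015 214.23830959]
top [219.43754461 220.67475795]
```

```bash
python3 - <<'E'
from bench import viewer
from h import *
o=[]
for n,(x,y) in(("scene",(315,90)),("top",(245,100))):
    im=viewer.snapshot(n)["color"][:,:,::-1][y:y+80,x:x+60]
    o.append(cv2.convertScaleAbs(cv2.resize(np.ascontiguousarray(im),None,fx=6.5,fy=6.5,interpolation=cv2.INTER_CUBIC),alpha=2,beta=15))
cv2.imwrite("pics/m1z.png",np.hstack(o))
E
```

```text
(no output)
```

View pics/m1z.png

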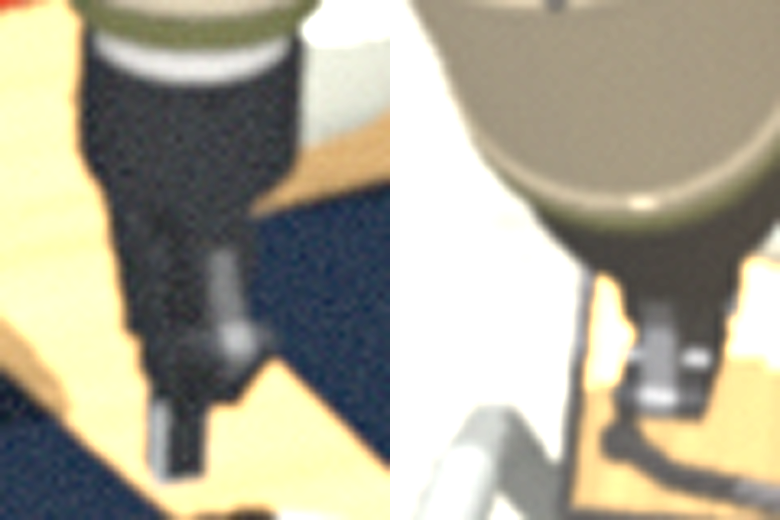

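```bash
python3 - <<'E'
from h import *
for uv in((287.3,163.5),(294,163.5)):
  for z in (330,345,360,375,390):
    print(uv,z,loc(plane("top",uv,z)))
E
```

```text
(287.3, 163.5) 330 [ 55.67892772 149.43519432]
(287.3, 163.5) 345 [ 52.03744995 147.38643154]
(287.3, 163.5) 360 [ 48.39597219 145.33766876]
(287.3, 163.5) 375 [ 44.75449443 143.28890598]
(287.3, 163.5) 390 [ 41.11301667 141.24014321]
(294, 163.5) 330 [ 56.68146049 136.2645991 ]
(294, 163.5) 345 [ 53.01855972 134.49727727]
(294, 163.5) 360 [ 49.35565895 132.72995543]
(294, 163.5) 375 [ 45.69275818 130.96263359]
(294, 163.5) 390 [ 42.02985741 129.19531176]
```

```bash
python3 - <<'E'
from h import *
for k,uv in(("corner",(236,403)),("corner2",(208,400)),("wide",(270,350))):
  p=(315+uv[0]/6.5-.4,90+uv[1]/6.5-.4)
  for y in(130,141,152):
    o,w=ray("scene",*p); l=((M+y*b-o[:2])@b)/(w[:2]@b); X=o+l*w; print(k,y,loc(X)-[99.7,140.9],X[2]-312.5)
E
```

```text
corner 130 [ 91.28219206 -10.9       ] 91.77078190789405
corner 141 [61.34031009  0.1       ] 70.72186905502429
corner 152 [31.39842812 11.1       ] 49.67295620215452
corner2 130 [ 64.5887044 -10.9      ] 75.94466418725835
corner2 141 [33.66023361  0.1       ] 54.310819494999464
corner2 152 [ 2.73176282 11.1       ] 32.676974802740574
wide 130 [118.87527107 -10.9       ] 128.59990890537313
wide 141 [89.95322673  0.1       ] 108.91219716183434
wide 152 [61.0311824 11.1      ] 89.22448541829544
```

The lowest part of the knuckles sits about 50 mm above the fingertips. With the tips at z ≈ 185 that clears the grip, whose top is at 218, by about 16 mm. I'll descend beyond the lever.

Emit:
move_arm(rows=[[[0,0,0.006,0,0,0],[0,0,0.02,0,0,0],[0,0,0.038,0,0,0],[0,0,0.056,0,0,0],[0,0,0.074,0,0,0],[0,0,0.09,0,0,0],[0,0,0.105,0,0,0],[0,0,0.116,0,0,0],[0,0,0.123,0,0,0],[0,0,0.127,0,0,0],[0,0,0.127,0,0,0],[0,0,0.127,0,0,0]]])

```text
time: 4.9
tool_pos: [645.6, 87.9, 194.1]
tcp_rot: [179.9, -0.0, 84.9]
ft_force: [0.6, 0.2, 0.1]
finger_gap: 0.3
```

```bash
cat > look.py <<'E'
import sys
from bench import sensors, viewer
from h import *
np.set_printoptions(precision=2,suppress=True)
tag=sys.argv[1]; side=sys.argv[2]
s=sensors.sense();print(s["time"],s["tool_pos"],s["tcp_rot"],s["ft_force"],loc(s["tool_pos"]))
o=[]
for n,(x,y) in (("scene",(275,130) if side=="L" else (185,140)),("top",(245,120) if side=="L" else (370,125))):
    im=viewer.snapshot(n)["color"][:,:,::-1][y:y+100,x:x+100]
    cv2.imwrite(f"pics/{tag}{n}_raw.png",im)
    o.append(cv2.convertScaleAbs(cv2.resize(np.ascontiguousarray(im),None,fx=4,fy=4,interpolation=cv2.INTER_CUBIC),alpha=1.6,beta=15))
cv2.imwrite(f"pics/{tag}.png",np.hstack(o))
E
python3 look.py m2 L
```

```text
4.9 [645.57  87.85 194.15] [179.93  -0.01  84.86] [0.63 0.17 0.06] [100.42 142.04]
```

View pics/m2.png

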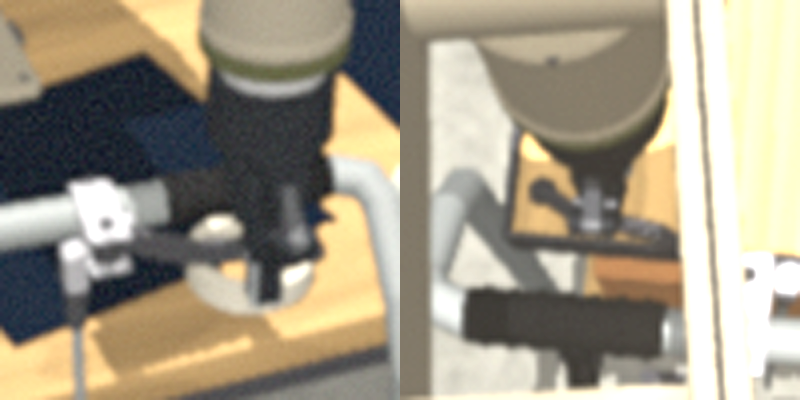

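The fingertips stand beyond the blade at about (265, 300), with the blade just to the robot's side of them. I'll press slowly, watching the force.

Emit:
move_arm(rows=[[[0,-0.002,0,0,0,0],[0,-0.006,0,0,0,0],[0,-0.01,0,0,0,0],[0,-0.014,0,0,0,0],[0,-0.017,0,0,0,0],[0,-0.019,0,0,0,0],[0,-0.021,0,0,0,0],[0,-0.023,0,0,0,0],[0,-0.025,0,0,0,0],[0,-0.027,0,0,0,0],[0,-0.029,0,0,0,0],[0,-0.031,0,0,0,0],[0,-0.033,0,0,0,0],[0,-0.034,0,0,0,0],[0,-0.035,0,0,0,0],[0,-0.035,0,0,0,0]]])

```text
time: 6.6
tool_pos: [610.7, 91.6, 193.6]
tcp_rot: [179.9, -0.1, 84.9]
ft_force: [7.2, 3.8, -0.4]
finger_gap: -0.0
```

```bash
python3 look.py m3 L
```

```text
6.6 [610.66  91.57 193.63] [179.92  -0.06  84.87] [ 7.16  3.79 -0.37] [ 65.32 142.61]
```

View pics/m3.png

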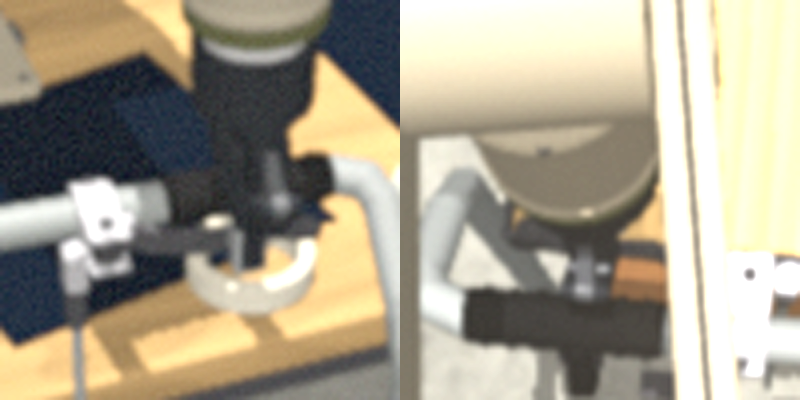

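Emit:
move_arm(rows=[[[0,-0.0007,0,0,0,0],[0,-0.0014,0,0,0,0],[0,-0.002,0,0,0,0],[0,-0.002,0,0,0,0]]])

```text
time: 7.1
tool_pos: [608.8, 91.9, 193.7]
tcp_rot: [179.9, -0.1, 84.9]
ft_force: [7.0, 5.5, -0.9]
finger_gap: -0.1
```

Emit:
move_arm(rows=[[[0,-0.0007,0,0,0,0],[0,-0.0014,0,0,0,0],[0,-0.002,0,0,0,0],[0,-0.002,0,0,0,0]]])

```text
time: 7.5
tool_pos: [606.9, 92.2, 193.7]
tcp_rot: [179.9, -0.1, 84.9]
ft_force: [7.0, 4.4, -0.7]
finger_gap: 0.4
```

Emit:
move_arm(rows=[[[0,-0.0007,0,0,0,0],[0,-0.0014,0,0,0,0],[0,-0.002,0,0,0,0],[0,-0.002,0,0,0,0]]])

```text
time: 7.9
tool_pos: [605.0, 92.5, 193.7]
tcp_rot: [179.9, -0.1, 84.9]
ft_force: [7.6, 6.1, -1.5]
finger_gap: -0.5
```

Emit:
move_arm(rows=[[[0,-0.0007,0,0,0,0],[0,-0.0014,0,0,0,0],[0,-0.002,0,0,0,0],[0,-0.002,0,0,0,0]]])

```text
time: 8.3
tool_pos: [603.1, 92.7, 193.8]
tcp_rot: [179.9, -0.1, 84.9]
ft_force: [8.0, 6.4, -0.3]
finger_gap: -0.2
```

Emit:
move_arm(rows=[[[0,-0.0005,0,0,0,0],[0,-0.001,0,0,0,0],[0,-0.001,0,0,0,0],[0,-0.001,0,0,0,0]]])

```text
time: 8.7
tool_pos: [602.1, 92.9, 193.8]
tcp_rot: [179.9, -0.1, 84.9]
ft_force: [7.7, 6.7, -0.5]
finger_gap: -0.1
```

Emit:
move_arm(rows=[[[0,-0.0005,0,0,0,0],[0,-0.001,0,0,0,0],[0,-0.001,0,0,0,0],[0,-0.001,0,0,0,0]]])

```text
time: 9.1
tool_pos: [601.2, 93.1, 193.8]
tcp_rot: [179.9, -0.1, 84.9]
ft_force: [8.1, 7.3, -0.5]
finger_gap: -0.1
```

```bash
python3 look.py m4 L
```

```text
9.1 [601.15  93.07 193.8 ] [179.87  -0.12  84.89] [ 8.13  7.27 -0.52] [ 55.72 143.25]
```

View pics/m4.png

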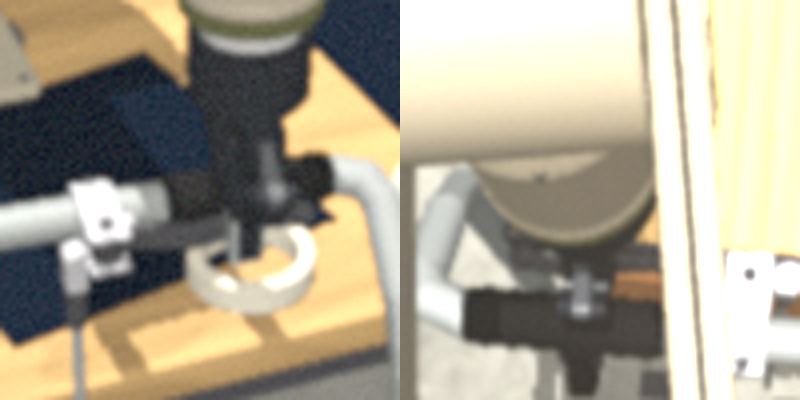

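The lever has swung in and the force is still only the spring's, about 8 N in x. I'll carry on in 1 mm steps to the stop.

Emit:
move_arm(rows=[[[0,-0.0005,0,0,0,0],[0,-0.001,0,0,0,0],[0,-0.001,0,0,0,0]]])

```text
time: 9.5
tool_pos: [600.2, 93.2, 193.8]
tcp_rot: [179.9, -0.1, 84.9]
ft_force: [8.5, 6.7, -1.4]
finger_gap: 0.3
```

Emit:
move_arm(rows=[[[0,-0.0005,0,0,0,0],[0,-0.001,0,0,0,0],[0,-0.001,0,0,0,0]]])

```text
time: 9.8
tool_pos: [599.7, 93.3, 193.9]
tcp_rot: [179.8, -0.1, 84.9]
ft_force: [11.4, 7.4, -3.0]
finger_gap: -0.3
```

Emit:
move_arm(rows=[[[0,-0.0005,0,0,0,0],[0,-0.001,0,0,0,0],[0,-0.001,0,0,0,0]]])

```text
time: 10.1
tool_pos: [599.4, 93.3, 194.0]
tcp_rot: [179.7, -0.1, 84.9]
ft_force: [14.4, 7.5, -4.1]
finger_gap: -0.1
```

The stop shows clearly: motion per step drops from 1.0 to 0.3 mm and the force climbs 3 N per mm. I'll firm up by 1.5 mm and hold.

Emit:
move_arm(rows=[[[0,-0.0007,0,0,0,0],[0,-0.0015,0,0,0,0],[0,-0.0015,0,0,0,0],[0,-0.0015,0,0,0,0],[0,-0.0015,0,0,0,0]]])

```text
time: 10.6
tool_pos: [599.1, 93.4, 194.1]
tcp_rot: [179.6, -0.2, 84.9]
ft_force: [21.8, 7.0, -8.1]
finger_gap: 0.2
```

```bash
python3 look.py m5 L
```

```text
10.6 [599.05  93.42 194.11] [179.55  -0.16  84.88] [21.78  6.96 -8.11] [ 53.6  143.41]
```

View pics/m5.png

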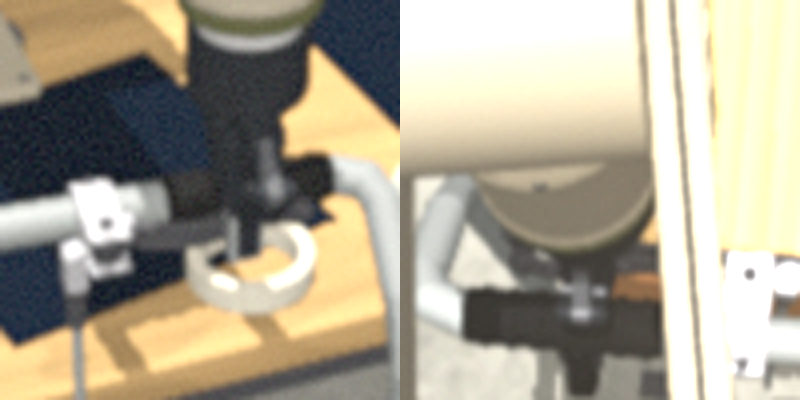

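The stop position (finger centre 53.6 mm beyond the bar axis) fits the predicted 55 mm at 0.32 rad, and the push is about 22 N. I'll hold for over two seconds.

Emit:
move_arm(rows=[[[0,0,0,0,0,0],[0,0,0,0,0,0],[0,0,0,0,0,0],[0,0,0,0,0,0],[0,0,0,0,0,0],[0,0,0,0,0,0],[0,0,0,0,0,0],[0,0,0,0,0,0],[0,0,0,0,0,0],[0,0,0,0,0,0],[0,0,0,0,0,0],[0,0,0,0,0,0],[0,0,0,0,0,0],[0,0,0,0,0,0],[0,0,0,0,0,0],[0,0,0,0,0,0],[0,0,0,0,0,0],[0,0,0,0,0,0],[0,0,0,0,0,0],[0,0,0,0,0,0]]])

```text
time: 12.7
tool_pos: [599.1, 93.4, 194.1]
tcp_rot: [179.6, -0.2, 84.9]
ft_force: [21.4, 6.8, -8.8]
finger_gap: -0.3
```

Emit:
move_arm(rows=[[[0,0,0,0,0,0],[0,0,0,0,0,0],[0,0,0,0,0,0],[0,0,0,0,0,0],[0,0,0,0,0,0],[0,0,0,0,0,0],[0,0,0,0,0,0],[0,0,0,0,0,0]]])

```text
time: 13.5
tool_pos: [599.1, 93.4, 194.1]
tcp_rot: [179.6, -0.2, 84.9]
ft_force: [21.6, 7.7, -9.2]
finger_gap: -0.1
```

Emit:
move_arm(rows=[[[0,0.002,0,0,0,0],[0,0.005,0,0,0,0],[0,0.008,0,0,0,0],[0,0.012,0,0,0,0],[0,0.016,0,0,0,0],[0,0.02,0,0,0,0],[0,0.025,0,0,0,0],[0,0.03,0,0,0,0],[0,0.035,0,0,0,0],[0,0.04,0,0,0,0],[0,0.045,0,0,0,0],[0,0.05,0,0,0,0],[0,0.054,0,0,0,0],[0,0.056,0,0,0,0],[0,0.056,0,0,0,0],[0,0.056,0,0,0,0]]])

```text
time: 15.1
tool_pos: [651.5, 87.3, 193.2]
tcp_rot: [-180.0, 0.0, 84.9]
ft_force: [-0.2, -0.5, 0.2]
finger_gap: 0.2
```

```bash
python3 look.py m6 L; python3 - <<'E'
from h import *
# commanded pose now (local frame): start 100,142 ; y shift total
c=W(100,142,193)+ax(84.855).T@np.array([0,-49.5+56,0]);print(c,loc(c))
g=W(105,-142,0);print(ax(84.855)@(np.array([*g[:2],193])-c))
E
```

```text
15.1 [651.51  87.27 193.25] [-179.99    0.     84.86] [-0.16 -0.5   0.16] [106.39 141.99]
[651.61653537  87.2675169  193.        ] [106.49999998 142.00056723]
[-284.00043525   -1.52478369    0.        ]
```

View pics/m6.png

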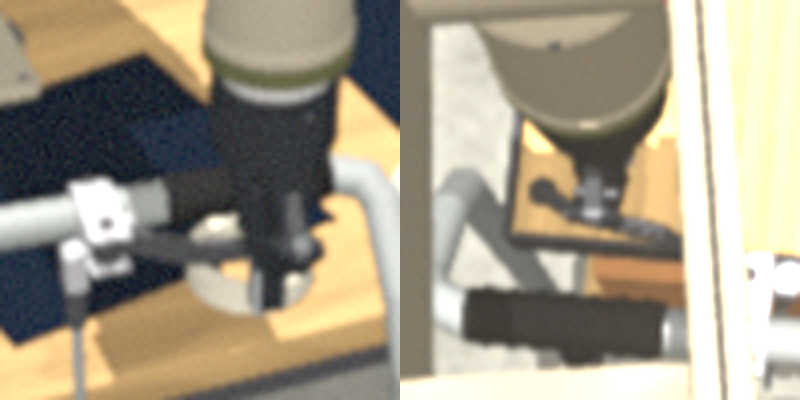

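The left lever is fully back out: its tip is at the same pixel (542, 192) as before the press, and the force reads zero. I'll lift, cross above the bottle to the right lever, and look before descending.

Emit:
move_arm(rows=[[[0,0,-0.01,0,0,0],[0,0,-0.03,0,0,0],[0,0,-0.055,0,0,0],[0,0,-0.08,0,0,0],[0,0,-0.095,0,0,0],[-0.01,0,-0.1,0,0,0],[-0.03,0,-0.1,0,0,0],[-0.06,0,-0.1,0,0,0],[-0.095,0,-0.1,0,0,0],[-0.13,0,-0.1,0,0,0],[-0.165,-0.001,-0.1,0,0,0],[-0.2,-0.001,-0.1,0,0,0],[-0.23,-0.001,-0.1,0,0,0],[-0.255,-0.001,-0.1,0,0,0],[-0.272,-0.0015,-0.1,0,0,0],[-0.28,-0.0015,-0.1,0,0,0],[-0.284,-0.0015,-0.1,0,0,0],[-0.284,-0.0015,-0.1,0,0,0],[-0.284,-0.0015,-0.1,0,0,0]]])

```text
time: 17.1
tool_pos: [624.8, -194.4, 293.3]
tcp_rot: [180.0, -0.0, 84.9]
ft_force: [-0.1, 0.1, 0.3]
finger_gap: 0.0
```

```bash
python3 look.py m7 R
```

```text
17.1 [ 624.85 -194.42  293.28] [180.    -0.02  84.92] [-0.11  0.06  0.29] [ 105.13 -140.95]
```

View pics/m7.png

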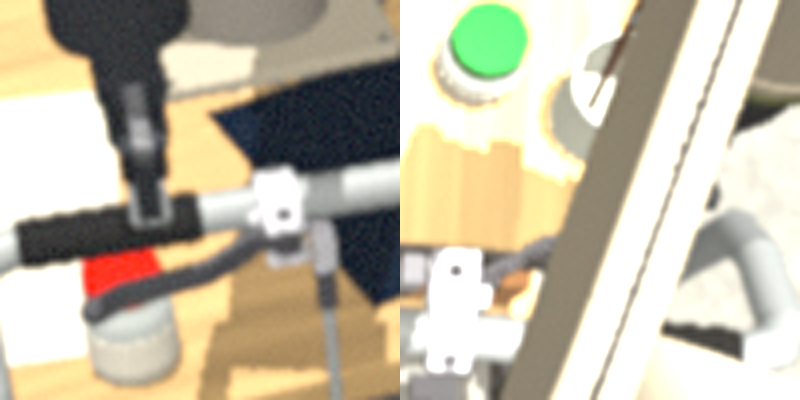

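The gripper hangs above and beyond the right lever. The brushes start at local x 167 and are at most 200 mm tall, so they clear the fingers (x up to 120) and the knuckles (z from 233). I'll descend.

Emit:
move_arm(rows=[[[0,0,0.006,0,0,0],[0,0,0.018,0,0,0],[0,0,0.033,0,0,0],[0,0,0.049,0,0,0],[0,0,0.065,0,0,0],[0,0,0.08,0,0,0],[0,0,0.09,0,0,0],[0,0,0.097,0,0,0],[0,0,0.1,0,0,0],[0,0,0.1,0,0,0],[0,0,0.1,0,0,0]]])

```text
time: 18.3
tool_pos: [625.1, -195.6, 194.2]
tcp_rot: [179.9, 0.0, 84.9]
ft_force: [1.4, -0.1, -0.2]
finger_gap: -0.2
```

```bash
python3 look.py m8 R
```

```text
18.3 [ 625.08 -195.64  194.19] [179.92   0.02  84.85] [ 1.4  -0.13 -0.2 ] [ 105.47 -142.15]
```

View pics/m8.png

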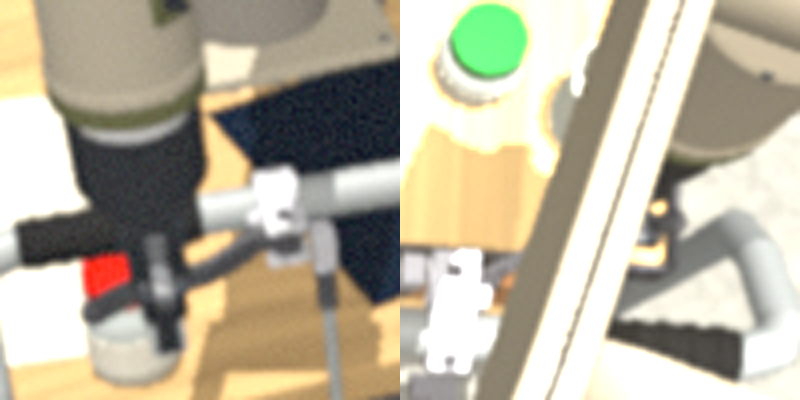

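Emit:
move_arm(rows=[[[0,-0.003,0,0,0,0],[0,-0.008,0,0,0,0],[0,-0.013,0,0,0,0],[0,-0.018,0,0,0,0],[0,-0.022,0,0,0,0],[0,-0.024,0,0,0,0],[0,-0.026,0,0,0,0],[0,-0.028,0,0,0,0],[0,-0.03,0,0,0,0],[0,-0.032,0,0,0,0],[0,-0.034,0,0,0,0],[0,-0.036,0,0,0,0],[0,-0.038,0,0,0,0],[0,-0.04,0,0,0,0],[0,-0.042,0,0,0,0],[0,-0.044,0,0,0,0],[0,-0.046,0,0,0,0],[0,-0.047,0,0,0,0],[0,-0.047,0,0,0,0]]])

```text
time: 20.3
tool_pos: [578.3, -192.3, 193.8]
tcp_rot: [179.9, 0.1, 84.8]
ft_force: [5.1, -7.0, -2.0]
finger_gap: 0.2
```

Emit:
move_arm(rows=[[[0,-0.001,0,0,0,0],[0,-0.002,0,0,0,0],[0,-0.002,0,0,0,0]]])

```text
time: 20.6
tool_pos: [576.4, -192.4, 193.8]
tcp_rot: [179.9, 0.1, 84.8]
ft_force: [6.4, -7.4, -1.3]
finger_gap: -0.2
```

Emit:
move_arm(rows=[[[0,-0.0005,0,0,0,0],[0,-0.001,0,0,0,0],[0,-0.001,0,0,0,0]]])

```text
time: 20.9
tool_pos: [575.5, -192.3, 193.9]
tcp_rot: [179.9, 0.1, 84.8]
ft_force: [6.0, -7.6, -1.7]
finger_gap: -0.0
```

Emit:
move_arm(rows=[[[0,-0.0005,0,0,0,0],[0,-0.001,0,0,0,0],[0,-0.001,0,0,0,0]]])

```text
time: 21.2
tool_pos: [574.5, -192.3, 193.9]
tcp_rot: [179.9, 0.1, 84.8]
ft_force: [6.8, -7.9, -1.5]
finger_gap: 0.1
```

Emit:
move_arm(rows=[[[0,-0.0005,0,0,0,0],[0,-0.001,0,0,0,0],[0,-0.001,0,0,0,0]]])

```text
time: 21.5
tool_pos: [573.5, -192.3, 193.8]
tcp_rot: [179.9, 0.1, 84.8]
ft_force: [6.2, -8.3, -1.9]
finger_gap: -0.0
```

Emit:
move_arm(rows=[[[0,-0.0005,0,0,0,0],[0,-0.001,0,0,0,0],[0,-0.001,0,0,0,0]]])

```text
time: 21.8
tool_pos: [572.9, -192.3, 193.9]
tcp_rot: [179.8, 0.1, 84.8]
ft_force: [9.2, -10.3, -3.0]
finger_gap: 0.1
```

Emit:
move_arm(rows=[[[0,-0.0005,0,0,0,0],[0,-0.001,0,0,0,0],[0,-0.001,0,0,0,0]]])

```text
time: 22.1
tool_pos: [572.6, -192.3, 194.0]
tcp_rot: [179.7, 0.2, 84.8]
ft_force: [12.0, -10.0, -4.4]
finger_gap: -0.2
```

The right stop is reached at local x ≈ 53, matching the left. I'll firm up by 2 mm and hold.

Emit:
move_arm(rows=[[[0,-0.0007,0,0,0,0],[0,-0.0014,0,0,0,0],[0,-0.002,0,0,0,0],[0,-0.002,0,0,0,0],[0,-0.002,0,0,0,0]]])

```text
time: 22.6
tool_pos: [572.0, -192.3, 194.1]
tcp_rot: [179.5, 0.2, 84.8]
ft_force: [21.1, -10.4, -9.6]
finger_gap: -0.2
```

```bash
python3 look.py m9 R
```

```text
22.6 [ 572.05 -192.28  194.13] [179.52   0.17  84.83] [ 21.12 -10.45  -9.56] [  52.34 -143.56]
```

Emit:
move_arm(rows=[[[0,0,0,0,0,0],[0,0,0,0,0,0],[0,0,0,0,0,0],[0,0,0,0,0,0],[0,0,0,0,0,0],[0,0,0,0,0,0],[0,0,0,0,0,0],[0,0,0,0,0,0],[0,0,0,0,0,0],[0,0,0,0,0,0],[0,0,0,0,0,0],[0,0,0,0,0,0],[0,0,0,0,0,0],[0,0,0,0,0,0],[0,0,0,0,0,0],[0,0,0,0,0,0],[0,0,0,0,0,0],[0,0,0,0,0,0],[0,0,0,0,0,0],[0,0,0,0,0,0]]])

```text
time: 24.7
tool_pos: [572.1, -192.3, 194.1]
tcp_rot: [179.5, 0.2, 84.8]
ft_force: [21.1, -9.9, -9.2]
finger_gap: 0.1
```

Emit:
move_arm(rows=[[[0,0,0,0,0,0],[0,0,0,0,0,0],[0,0,0,0,0,0],[0,0,0,0,0,0],[0,0,0,0,0,0],[0,0,0,0,0,0],[0,0,0,0,0,0],[0,0,0,0,0,0]]])

```text
time: 25.5
tool_pos: [572.1, -192.3, 194.1]
tcp_rot: [179.5, 0.2, 84.8]
ft_force: [20.6, -10.8, -9.3]
finger_gap: 0.1
```

View pics/m9.png

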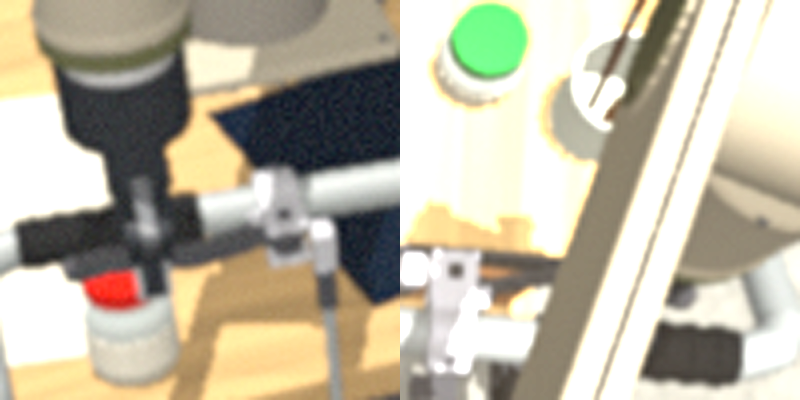

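The right lever is pressed in, its tip moved from (95, 310) to (78, 268), and it was held for 2.9 s at about 21 N. Now I release it, retreat and lift.

Emit:
move_arm(rows=[[[0,0.002,0,0,0,0],[0,0.005,0,0,0,0],[0,0.008,0,0,0,0],[0,0.012,0,0,0,0],[0,0.016,0,0,0,0],[0,0.02,0,0,0,0],[0,0.025,0,0,0,0],[0,0.03,0,0,0,0],[0,0.035,0,0,0,0],[0,0.04,0,0,0,0],[0,0.045,0,0,0,0],[0,0.05,0,0,0,0],[0,0.054,0,0,0,0],[0,0.056,0,0,0,0],[0,0.056,0,0,0,0],[0,0.056,0,0,0,0]]])

```text
time: 27.1
tool_pos: [624.5, -195.4, 193.2]
tcp_rot: [-180.0, -0.0, 84.9]
ft_force: [0.0, 0.7, 0.3]
finger_gap: 0.2
```

Emit:
move_arm(rows=[[[0,0,-0.006,0,0,0],[0,0,-0.02,0,0,0],[0,0,-0.04,0,0,0],[0,0,-0.06,0,0,0],[0,0,-0.08,0,0,0],[0,0,-0.1,0,0,0],[0,0,-0.115,0,0,0],[0,0,-0.125,0,0,0],[0,0,-0.13,0,0,0],[0,-0.01,-0.13,0,0,0],[0,-0.03,-0.13,0,0,0],[0,-0.06,-0.13,0,0,0],[0,-0.09,-0.13,0,0,0],[0,-0.12,-0.13,0,0,0],[0,-0.15,-0.13,0,0,0],[0,-0.18,-0.13,0,0,0],[0,-0.195,-0.13,0,0,0],[0,-0.2,-0.13,0,0,0],[0,-0.2,-0.13,0,0,0],[0,-0.2,-0.13,0,0,0]]])

```text
time: 29.1
tool_pos: [425.9, -177.5, 323.0]
tcp_rot: [-180.0, -0.0, 84.9]
ft_force: [0.3, 0.5, 0.2]
finger_gap: 0.3
```

```bash
python3 - <<'E'
from bench import sensors, viewer
from h import *
s=sensors.sense();print(s["time"],s["tool_pos"],s["ft_force"])
for n in("scene","top"):
    im=viewer.snapshot(n)["color"][:,:,::-1];cv2.imwrite(f"pics/end{n}.png",im)
    d=cv2.absdiff(im,cv2.imread(f"pics/{n}0.png"));x,y=(165,150) if n=="scene" else (235,110)
    cv2.imwrite(f"pics/end{n}z.png",cv2.resize(np.vstack([im[y:y+85+15,x:x+230],d[y:y+100,x:x+230]]),None,fx=2.9,fy=2.9))
E
```

```text
29.1 [ 425.89536571 -177.54725768  323.03820021] [0.26016228 0.47453437 0.18036474]
```

View pics/endscenez.png

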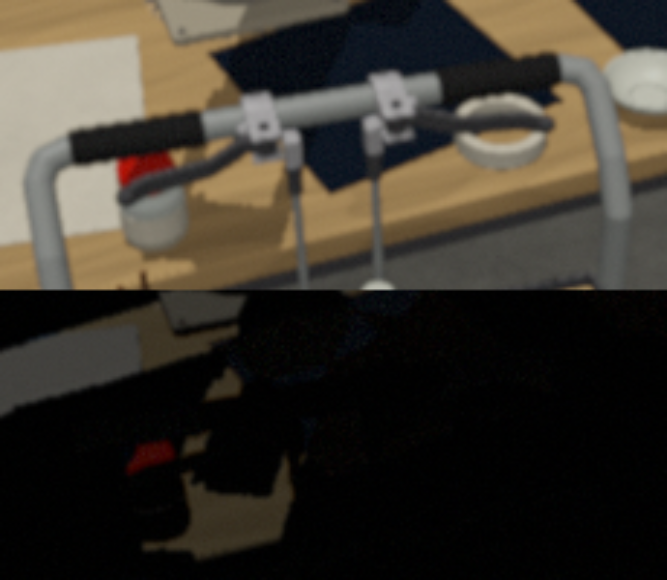

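View pics/endscene.png

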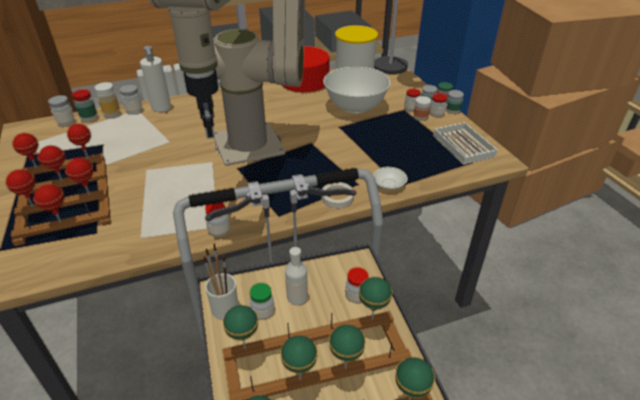

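View pics/endtop.png

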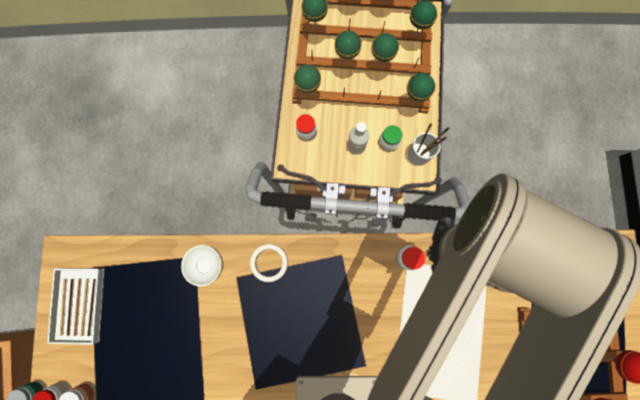

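The difference from the first picture shows only shadows. Both levers are back at rest (tips at the same pixels), nothing on the deck or table has moved, and the robot touches nothing. I'm handing in.

```bash
python3 -c "
from bench import hand_in
print(hand_in())"
```

```text
the job is handed in; nothing more can be done
None
```

I pressed the left brake lever and then the right one up to their stops. Each was pressed from the outer side with the backs of the shut fingers, held for about 2.9 s at about 21–22 N along x, and let spring back. I handed the job in at about 29 s.

- **Stops:** each was clear from the force, which stayed at spring level and then climbed about 3 N per mm while the finger almost stopped moving. The finger centre ended 53.6 mm (left) and 52.3 mm (right) beyond the bar axis, against a predicted 55 mm or so. I could not measure the gap to the rubber grip directly, because the gripper hid it in both views.
- **Side forces:** during the holds there was also a force along the lever (about 7 N left, 10 N right) and about 9 N downward. I took these for friction and the tilted blade. Nothing pointed to contact with the bar.
- **Final state:** in the last pictures both levers are back at their starting pixels. The scene picture differs from the first only in shadows around the bar and levers. The jars and other things look unmoved by eye in both pictures, except the red-bauble rack on the table, which the arm partly hid from above. The wrist force was about 0.5 N, and the robot was clear of everything.

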